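# Show where the split ends

## Task

Your colleague wants to chalk a cut line across the carving blank with the long drying split, but a drying stick lies over the inner end of the split. Push the stick gently along the blank, away from the split, until it is a good 5 cm clear of the split's end, sliding it with your fingers (no gripping or lifting) and leaving it lying on the blank. Then point at the inner end of the split with your fingertips about 2 cm straight above it, without touching the wood of the blank at any time; finish while still pointing there, held still for at least a second, and leave the other blanks, the mallet and the tin alone.

Things in the scene. Friction and masses are not known exactly. Their poses are not given: they have to be found in the camera images.
- split_blank: Pale carving blank, 280 mm long (x), 140 wide (y), 32 thick, 0.85 kg, dark bark along its -y edge; lies loose and flat on the bench. Origin: centre of underside, z up. Has the long split: a dark crack in the top face, 6.5 mm wide at its mouth in the middle of the -x end (nearer the robot), running 110 mm along +x and narrowing. The +x part is sound.
- split_end (a point): The inner end of the long split, on the top face of split_blank (at x = -30, y = 5, z = 32 mm in that blank's frame; same axes as the blank). Hidden under the stick at the start. This is the spot to point at.
- stick: Drying stick: plain square wooden bar, 25 mm wide (x), 160 long (y), 25 high, about 65 g, lying loose across split_blank over the split's inner end, overhanging both edges by 10 mm. Origin: centre of underside, z up, x roughly along the blank's x. Slides at about 0.5 N (gripping it counts as a fault); tips off if its middle passes the blank's +x end (x = 140 mm).
- short_blank: Pale carving blank, 280 mm long (x), 140 wide (y), 32 thick, 0.85 kg, dark bark along its -y edge; lies loose and flat on the bench. Origin: centre of underside, z up. Has only a short end split, 36 mm long. To be left alone.
- knot_blank: Pale carving blank, 280 mm long (x), 140 wide (y), 32 thick, 0.85 kg, dark bark along its -y edge; lies loose and flat on the bench. Origin: centre of underside, z up. Has one round brown knot, 34 mm across, and no split. To be left alone.
- mallet: Round wooden carver's mallet standing on its head, handle up, 236 mm tall, head 90 mm in diameter. Origin at the centre of its foot. To be left alone.
- tin: Closed round tin with a paper label, 83 mm in diameter, 109 mm tall, standing. Origin at the centre of its foot. To be left alone.
Things that resemble listed ones, but are neither listed nor needed, are in the scene too. There is more than one size of the stick; the one meant has the size given above.

How it is judged:
On the way, in this order (a step that is already met when the one before it is completed fails the run):
1. the stick has been slid clear of the split's end and lies still on the sound part of the blank, and the hand is not yet at the pointing place (x of stick in the frame of split_blank above 0.0275 m and x of split_end in the frame of stick below -0.035 m and z of stick in the frame of split_blank between 0.026 and 0.038 m and angle between stick's own z axis and vertical below 0.12 rad and linear speed of stick below 0.01 m/s and not (horizontal distance between the grasp point and split_end below 0.012 m and z of the grasp point in the frame of split_end below 0.065 m)), for 0.2 s.
2. the grasp point between the fingertips stays close above the split's inner end, touching nothing (horizontal distance between the grasp point and split_end below 0.012 m and z of the grasp point in the frame of split_end below 0.065 m and contact force between the fingers and anything else below 0.3 N and x of stick in the frame of split_blank above 0.0275 m and x of split_end in the frame of stick below -0.035 m and z of stick in the frame of split_blank between 0.026 and 0.038 m and angle between stick's own z axis and vertical below 0.12 rad and linear speed of stick below 0.01 m/s), for 0.9 s.
At the end, for the whole second after the job is handed in: Still pointing: grasp point within 12 mm sideways of the split's inner end, at most 65 mm above it, touching nothing. Stick flat and still on the blank, its middle at least 57.5 mm beyond the split's end and not turned back over it. Blanks, mallet, tin within 15 mm of their starts (horizontal distance between the grasp point and split_end below 0.012 m and z of the grasp point in the frame of split_end below 0.065 m and x of stick in the frame of split_blank above 0.0275 m and x of split_end in the frame of stick below -0.035 m and z of stick in the frame of split_blank between 0.026 and 0.038 m and angle between stick's own z axis and vertical below 0.12 rad and linear speed of stick below 0.01 m/s and distance of each of split_blank, short_blank, knot_blank, mallet, tin from where it was at the start of the episode below 0.015 m).
It fails at once if the stick is lifted off the blank (more than 10 mm) or knocked down from it (z of stick in the frame of split_blank above 0.042 m or z of stick in the frame of split_blank below 0.02 m).
It fails at once if the stick is gripped or shoved hard (more than 5.5 N) (contact force between the fingers and stick above 5.5 N).
It fails at once if the robot touches the split blank (more than 1 N) (contact force between any of the fingers, the arm and split_blank above 1 N).
It fails at once if another blank, the mallet or the tin is disturbed (moved more than 15 mm), or the split blank is shifted (not (distance of split_blank from where it was at the start of the episode below 0.015 m) or not (distance of short_blank from where it was at the start of the episode below 0.015 m) or not (distance of knot_blank from where it was at the start of the episode below 0.015 m) or not (distance of mallet from where it was at the start of the episode below 0.015 m) or not (distance of tin from where it was at the start of the episode below 0.015 m)).
It also fails if it takes over 43 s, if anything falls off the work surface, if the arm or the gripper's body presses on something with over 40 N, if the wrist force passes 120 N, or if a joint passes its speed limit or range.

## Robot

A 7-joint arm with a two-finger parallel gripper is mounted at the origin on the work surface. World frame = base frame: x ahead of the robot, y to its left, z up, the work surface at z = 0. Lengths are in m, angles in rad, forces in N, time in s.
With the tool pointing down it reaches from about 0.425 to 1.025 m from the base axis. Payload 3.6 kg.
Tool frame: the origin (TCP) lies midway between the tips of the shut fingers; the grasp point (between the pads) lies r.hold_point_z behind it (r.hold_point_z is the distance from the TCP to the grasp point, in m); y points along the fingers, x is the direction in which the jaws open and shut, and the axes are right-handed (so a half turn about y gives the same grasp; the last joint's range is limited). The gripper opens to 85 mm and grips with 20 to 120 N. Pads are 22 mm wide; open, the fingers measure 114 mm over their backs; the gripper's body (76 mm by 85 mm) begins 54 mm behind the grasp point. The pads swing forward as they close: fully open they stand 13 mm farther back than shut.
Start: joints at [-1.363, 0.591, 0.048, 1.609, -0.033, 0.943, -0.034], TCP at [0.215, 0.692, 0.231] pointing down, gripper open.
Joint ranges: [-2.69, 2.69], [-0.47, 2.24], [-1.27, 1.36], [0.19, 2.51], [-1.53, 4.68], [0.08, 2.07], [-3.09, 3.09]. Speed limits (rad/s): [2.57, 2.57, 3.14, 3.14, 3.14, 3.14, 3.14].

## Interface

Orientations are given as a unit quaternion [w, x, y, z].
In Python, from plant import r gives the robot as it stands.
- The arm moves only by the shell command python3 -m handwheel 'ROWS'. ROWS is JSON, a list of rows, each a list of 5 numbers: the shift along the tool's x, y, z normalised to -1 to 1, where 1 is 0.2 m, then the turn about the tool's y normalised to -1 to 1, where 1 is 60 degrees, then the closure, from 0 (fully open) to 1 (shut). In form: [[dx, dy, dz, yaw, fingers], ...]. A call has exactly 10 rows; each row is the pose to reach, as a shift and turn from the pose commanded when the call began, along the tool's axes at that moment; what a row does not reach only later rows make up. A row lasts 1/10 s, in which the tool goes at most 50 mm and 8.59 degrees, less where a joint would pass 70% of its speed; a pose out of reach is approached as far as the arm can. A call with a number of a shift or a turn outside -1 to 1 is refused whole. A call with a gripper value outside its range is refused whole. The fingers move at their own pace and stop on an object; the grip force is fixed at half the most. Time passes only in rows, so rows that repeat a pose let the fingers close, or fill a call up. It gives the time, the measured TCP pose, the force and the opening at its end, in the units of the state.
- r.observe(): the state, without advancing time (a new reading comes with each control period).
- r.snapshot(name): name is "scene" or "top"; returns a dict with "frame" (420x560x3 uint8, blue, green, red), "K" (3x3 intrinsics, pixels), "dist" ([k1, k2, p1, p2, k3] as OpenCV has them; the pictures are not rectified), "world_from_camera" (4x4, takes a point from camera to world coordinates). Camera axes: x right, y down, z forward; pixel columns grow to the right and rows downward; lengths in m; the calibration is good to about 2 mm. A picture is of the moment at which its call begins. There is no depth.
- r.hand_in(): hands the job in, once; it reports no verdict.
Trained networks look in a picture, given as the dict that the camera call returned (one of the last four; its "shot" number tells which), for a name from the list of things; names that differ only in an ending like _2 or _b are one class to them, and where a whole thing is asked for, a point or a joint stands for the part that bears it (a point fixed in the world has none). Each returns a list of dicts, best first, with "conf" (0 to 1); they miss things now and then, are a little off and sometimes report something else, mostly with a low value. They report only what shows in the picture. A call takes as long as a camera call. They do not tell look-alikes from the thing itself.
- r.recognise(target, picture): "extent" ([centre column, centre row, width, height] in pixels, round what is visible of it).
- r.silhouettes(target, picture): "mask" (420x560 bool, what is visible of it) and "extent" ([centre column, centre row, width, height] in pixels, round what is visible of it).
- r.place_of(target, picture): "location" ([column, row] in pixels: a listed point, or the origin of a listed thing).
The state is a dict: "clock": time; "q": joint angles; "qvel": joint speeds; "effort": joint torques, N m; "tcp_pos": TCP position; "orientation": TCP orientation; "contact_force": force on the tool from outside, world axes, zero at the start; "moment": the same for the moment, N m; "grip_width": finger opening in m.
Only numpy, scipy, OpenCV 4.12 (cv2) and the standard library are available. Lean on these libraries where they do the work, as an engineer would, in place of code of your own. Each camera call takes 0.05 s, during which the arm holds its last target.

## Working session

There is one attempt and no reset: what is moved stays moved. The work goes in short steps, Python scripts to look and compute and a shell command to move; the robot and the scene stay as the last step left them, time stands still between calls to the robot, and variables do not carry over. Pictures are saved under pics/ and viewed, and the job is handed in when it is done.

```bash
ls; mkdir -p pics; python3 - <<'E'
from plant import r
import cv2
print(r.observe(), r.hold_point_z)
for n in("scene","top"):
    s=r.snapshot(n); cv2.imwrite(f"pics/{n}0.png",s["frame"]); print(n,s["K"],s["dist"],s["world_from_camera"])
    for t in("split_blank","split_end","stick","short_blank","knot_blank","mallet","tin"):
        print(t,[(d["conf"],d["location"]) for d in r.place_of(t,s)])
E
```

```text
pics
{'clock': 0.0, 'q': array([-1.36249282,  0.59209879,  0.04830061,  1.60988304, -0.03334131,
        0.94272879, -0.03367356]), 'qvel': array([-4.21569301e-04, -1.52930407e-03, -1.82740689e-03,  2.11795955e-04,
       -2.87429745e-04, -2.19678025e-05,  6.23019295e-04]), 'effort': array([-8.01799597e-04, -5.48688734e+01,  1.54605813e+00, -1.98120081e+01,
        9.29852889e-03,  9.11590381e-03, -1.35347392e-05]), 'tcp_pos': array([0.21522927, 0.69140623, 0.23013291]), 'orientation': array([-0.56895399,  0.56997717,  0.4185379 , -0.41981355]), 'contact_force': array([ 1.12010275,  0.46575259, -0.33390472]), 'moment': array([0.01176612, 0.02348583, 0.03320263]), 'grip_width': 0.08555393922990544} 0.0187
scene [[417.61787597   0.         279.06260847]
 [  0.         417.61787597 213.72461506]
 [  0.           0.           1.        ]] [-0.04055611  0.          0.          0.          0.        ] [[ 0.18372754  0.61020635 -0.77064415  1.41708969]
 [ 0.98294257 -0.12063077  0.13882408 -0.03575923]
 [-0.00825206 -0.78300475 -0.62196099  0.75171162]
 [ 0.          0.          0.         
[... 289 characters left out ...]
398    0.         289.15413367]
 [  0.         510.1426398  205.43325417]
 [  0.           0.           1.        ]] [0.048833 0.       0.       0.       0.      ] [[-0.02316865 -0.98218962  0.18645848  0.30173978]
 [-0.99968656  0.02099123 -0.01364391  0.14008016]
 [ 0.00948692 -0.18671614 -0.9823681   1.47115976]
 [ 0.          0.          0.          1.        ]]
split_blank [(0.63, [239.2, 243.7])]
split_end [(0.97, [234.7, 254.0])]
stick [(0.94, [152.1, 286.2]), (0.78, [241.0, 250.7]), (0.66, [134.9, 193.2])]
short_blank [(0.8, [426.6, 238.2]), (0.61, [237.8, 249.2])]
knot_blank [(0.62, [330.4, 216.0])]
mallet [(0.71, [261.2, 153.8]), (0.45, [327.1, 216.7])]
tin [(0.74, [408.7, 155.9])]
```

View pics/scene0.png

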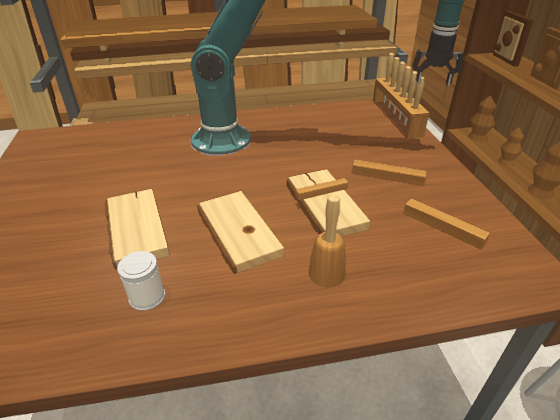

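View pics/top0.png

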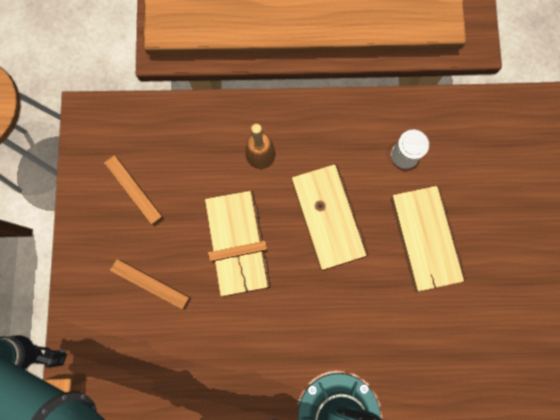

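The top view shows the split blank spanning about (206..268, 192..295), with the stick across it at about (238,250). The two long bars at the left are decoys. The mallet stands beyond the +x end at (260,150). I'll enlarge the blank to get exact corners.

```bash
cat > h.py <<'E'
import numpy as np,cv2
def ray(s,uv,z):
    p=cv2.undistortPoints(np.array([[uv]],float),s["K"],np.array(s["dist"]))[0,0]
    T=s["world_from_camera"]; d=T[:3,:3]@np.array([p[0],p[1],1]); o=T[:3,3]
    return o+d*(z-o[2])/d[2]
def proj(s,P):
    T=np.linalg.inv(s["world_from_camera"]); P=np.atleast_2d(P).astype(float)
    return cv2.projectPoints(P,cv2.Rodrigues(T[:3,:3])[0],T[:3,3],s["K"],np.array(s["dist"]))[0][:,0]
E
python3 - <<'E'
from plant import r
from h import *
s=r.snapshot("top"); f=s["frame"]
cv2.imwrite("pics/topz.png",cv2.resize(f[180:305,195:280],None,fx=4.7,fy=4.7,interpolation=cv2.INTER_CUBIC))
m=r.silhouettes("split_blank",s); 
for d in m: print(d["conf"],d["extent"],cv2.minAreaRect(np.argwhere(d["mask"])[:,::-1].astype(np.float32)))
for d in r.silhouettes("stick",s): print(d["conf"],d["extent"],cv2.minAreaRect(np.argwhere(d["mask"])[:,::-1].astype(np.float32)))
s2=r.snapshot("scene"); f=s2["frame"]
cv2.imwrite("pics/scz.png",cv2.resize(f[160:245,280:380],None,fx=6,fy=6,interpolation=cv2.INTER_CUBIC))
for n,t,uv in((1,s,(234.7,254)),(2,s2,(320.9,189.8))): print(ray(t,uv,.032))
print(r.observe()["clock"])
E
```

```text
0.68 [237.4, 243.2, 60.9, 107.7] ((237.53143310546875, 242.49493408203125), (99.67949676513672, 52.35562515258789), 80.83765411376953)
0.95 [238.9, 252.3, 59.2, 19.6] ((237.61891174316406, 250.70877075195312), (10.717543601989746, 59.4355354309082), 77.98851776123047)
0.67 [148.3, 285.8, 73.0, 45.4] ((150.15997314453125, 283.4456481933594), (82.7625961303711, 14.15349292755127), 28.523120880126953)
0.64 [134.3, 190.4, 57.0, 66.2] ((133.82806396484375, 190.12091064453125), (80.40584564208984, 14.565768241882324), 52.969608306884766)
[0.43904567 0.2765813  0.032     ]
[0.43672339 0.26844144 0.032     ]
1.0
```

View pics/topz.png

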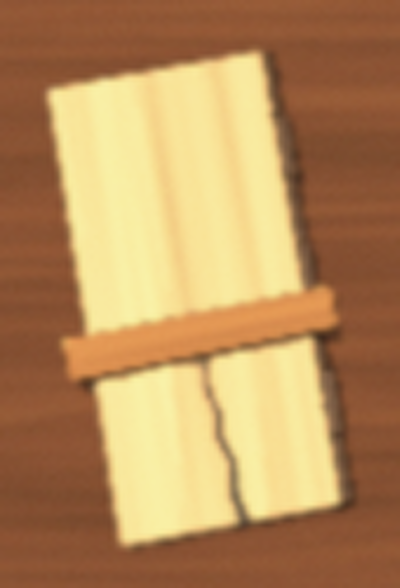

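View pics/scz.png

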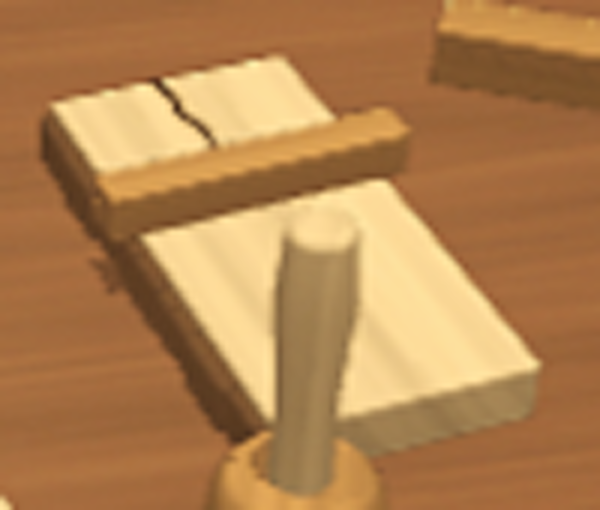

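```bash
cat > fit.py <<'E'
from plant import r
from h import *
from scipy.optimize import least_squares
s=r.snapshot("top"); s2=r.snapshot("scene")
def w(p,L): 
    c,n=np.cos(p[2]),np.sin(p[2]); L=np.atleast_2d(L)
    return np.c_[p[0]+c*L[:,0]-n*L[:,1],p[1]+n*L[:,0]+c*L[:,1],L[:,2]]
tp=lambda *a:[((a[0]+.5)/4.7-.5+195),((a[1]+.5)/4.7-.5+180)]
sc=lambda *a:[((a[0]+.5)/6-.5+280),((a[1]+.5)/6-.5+160)]
A=[([.14,.07,.032],tp(48,90)),([-.14,.07,.032],tp(121,546)),([.14,-.07,.032],tp(266,50)),([-.14,-.07,.032],tp(345,506))]
B=[([.14,.07,.032],sc(539,369)),([-.14,.07,.032],sc(283,57)),([-.14,-.07,.032],sc(48,107))]
for u,(pts,cam) in enumerate([(A,s),(B,s2)]):
    for L,q in pts: print(L,ray(cam,q,.032).round(4))
def res(p,use):
    o=[]
    for pts,cam in use: o+= [(proj(cam,w(p,[L for L,_ in pts]))-np.array([q for _,q in pts])).ravel()]
    return np.concatenate(o)
for use in([(A,s)],[(B,s2)],[(A,s),(B,s2)]):
    f=least_squares(res,[.45,.25,0],args=(use,)); p=f.x
    print(p.round(4),f.fun.round(1),"end",w(p,[-.03,.005,.032]).round(4), "mouth px",proj(s,w(p,[-.14,0,.032])),proj(s2,w(p,[-.14,0,.032])))
# stick ends top: corners
for q in (tp(63,342),tp(330,288),tp(336,318),tp(72,378)): print("stick",ray(s,q,.057).round(4))
for q in (sc(97,180),sc(385,110),sc(410,130),sc(113,207)): print("stick sc",ray(s2,q,.057).round(4))
E
python3 fit.py
```

```text
[0.14, 0.07, 0.032] [0.5996 0.3617 0.032 ]
[-0.14, 0.07, 0.032] [0.3245 0.3164 0.032 ]
[0.14, -0.07, 0.032] [0.6218 0.2285 0.032 ]
[-0.14, -0.07, 0.032] [0.3445 0.1843 0.032 ]
[0.14, 0.07, 0.032] [0.6043 0.3591 0.032 ]
[-0.14, 0.07, 0.032] [0.3292 0.3168 0.032 ]
[-0.14, -0.07, 0.032] [0.3519 0.1843 0.032 ]
[0.4726 0.2727 0.1599] [-0.8 -0.  -1.1  0.5  0.9 -0.1  1.1 -0.4] end [[0.4422 0.2729 0.032 ]] mouth px [[244.22688978 291.52213413]] [[306.94563409 172.15629465]]
[0.4772 0.2703 0.1436] [ 0.4  0.3  0.8 -0.2 -1.2 -0.5] end [[0.4468 0.271  0.032 ]] mouth px [[244.24837939 289.98616368]] [[307.23301122 172.86704779]]
[0.4735 0.2723 0.155 ] [-0.5 -0.5 -1.2  0.1  1.3 -0.3  1.  -0.6  1.  -0.9  0.5 -0.9 -1.2 -0.9] end [[0.4431 0.2726 0.032 ]] mouth px [[244.12909763 291.24766858]] [[307.08394908 172.27468383]]
stick [0.4429 0.3478 0.057 ]
stick [0.4712 0.1905 0.057 ]
stick [0.4533 0.1872 0.057 ]
stick [0.4216 0.3424 0.057 ]
stick sc [0.4556 0.1871 0.057 ]
stick sc [0.4244 0.3411 0.057 ]
stick sc [0.4438 0.3478 0.057 ]
stick sc [0.4788 0.1897 0.057 ]
```

```bash
cat > st.py <<'E'
from plant import r
import numpy as np
from scipy.spatial.transform import Rotation as R
o=r.observe(); w,x,y,z=o["orientation"]; M=R.from_quat([x,y,z,w]).as_matrix()
YAW=.157
def go(P,yaw=None):
    d=M.T@(np.array(P)-o["tcp_pos"])
    print("to",P,"rows dx,dy,dz:",(d/.2).round(3))
if __name__=="__main__":
    print("axes x,y,z\n",M.round(3).T,o["tcp_pos"].round(4),o["clock"],o["contact_force"].round(2),o["grip_width"])
    # tool turn to make tool x parallel to blank y
    c,n=np.cos(YAW),np.sin(YAW)
    for sgn in(1,-1):
        t=sgn*np.array([-n,c,0]); l=M.T@t
        print("turn about y deg",np.degrees(np.arctan2(-l[2],l[0])), "norm",np.degrees(np.arctan2(-l[2],l[0]))/60)
E
python3 - <<'E'
from plant import r
from h import *
import runpy; runpy.run_path("st.py",run_name="__main__")
s=r.snapshot("scene"); print("mallet",ray(s,(325.7,269.1),0))
from st import *
for off,z in((-.075,.2),(-.075,.03)):
    e=np.array([.4475,.267]); go([e[0]+off*np.cos(YAW),e[1]+off*np.sin(YAW),z])
E
```

```text
axes x,y,z
 [[ 0.297  0.955 -0.   ]
 [-0.    -0.    -1.   ]
 [-0.955  0.297 -0.   ]] [0.2155 0.6922 0.2313] 1.1 [-0.65 -0.08 -0.22] 0.0857400620237506
turn about y deg -26.28582973032789 norm -0.4380971621721315
turn about y deg 153.7141702696721 norm 2.5619028378278683
mallet [7.25100067e-01 2.04918646e-01 1.11022302e-16]
to [np.float64(0.37342244039306793), np.float64(0.25527331407935644), 0.2] rows dx,dy,dz: [-1.851  0.157 -1.403]
to [np.float64(0.37342244039306793), np.float64(0.25527331407935644), 0.03] rows dx,dy,dz: [-1.851  1.007 -1.403]
```

```bash
python3 -m handwheel '[[-0.05,0,-0.04,0,0],[-0.14,0,-0.12,0,0],[-0.25,0,-0.21,0,0],[-0.37,0,-0.31,0,0],[-0.49,0,-0.41,0,0],[-0.61,0,-0.51,0,0],[-0.72,0,-0.6,0,0],[-0.82,0,-0.69,0,0],[-0.88,0,-0.74,0,0],[-0.9,0,-0.757,0,0]]'
python3 -m handwheel '[[-0.05,0,-0.04,-0.05,0],[-0.14,0,-0.12,-0.1,0],[-0.25,0,-0.21,-0.15,0],[-0.37,0,-0.31,-0.2,0],[-0.49,0,-0.41,-0.25,0],[-0.61,0,-0.51,-0.3,0],[-0.72,0,-0.6,-0.35,0],[-0.82,0,-0.69,-0.4,0],[-0.88,0,-0.74,-0.438,0],[-0.9,0,-0.757,-0.438,0]]'
python3 - <<'E'
import runpy; runpy.run_path("st.py",run_name="__main__")
from st import *
import cv2
e=np.array([.4475,.267])
for z in(.12,.03): go([e[0]-.05*np.cos(YAW),e[1]-.05*np.sin(YAW),z])
for n in("scene","top"): cv2.imwrite(f"pics/{n}1.png",r.snapshot(n)["frame"])
E
```

```text
clock: 2.15
tcp_pos: [0.3077, 0.4729, 0.2315]
orientation: [-0.57, 0.57, 0.418, -0.418]
contact_force: [-0.8, -0.5, 0.8]
grip_width: 0.0852
clock: 3.15
tcp_pos: [0.3984, 0.2578, 0.2314]
orientation: [-0.46, 0.46, 0.537, -0.537]
contact_force: [0.4, 0.4, 0.6]
grip_width: 0.0852
axes x,y,z
 [[-0.154  0.988  0.   ]
 [ 0.     0.    -1.   ]
 [-0.988 -0.154 -0.001]] [0.3984 0.2578 0.2314] 3.15 [0.39 0.4  0.6 ] 0.0852482813332449
turn about y deg -0.11158700374959624 norm -0.001859783395826604
turn about y deg 179.88841299625042 norm 2.9981402166041735
to [np.float64(0.3981149602620453), np.float64(0.25918220938623765), 0.12] rows dx,dy,dz: [0.007 0.557 0.   ]
to [np.float64(0.3981149602620453), np.float64(0.25918220938623765), 0.03] rows dx,dy,dz: [7.000e-03 1.007e+00 1.000e-03]
```

View pics/scene1.png

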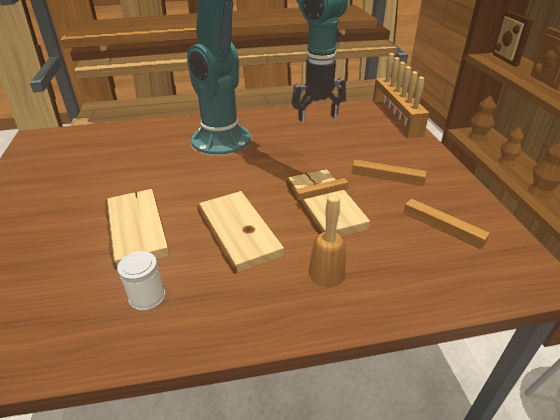

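```bash
python3 -m handwheel '[[0,0.05,0,0,0],[0.007,0.15,0,0,0],[0.007,0.26,0,0,0],[0.007,0.38,0,0,0],[0.007,0.5,0,0,0],[0.007,0.62,0,0,0],[0.007,0.73,0,0,0],[0.007,0.8,0,0,0],[0.007,0.84,0,0,0],[0.007,0.857,0,0,0]]'
python3 - <<'E'
from st import *
from h import *
import runpy; runpy.run_path("st.py",run_name="__main__")
for n,(a,b,c,d),k in(("scene",(90,245,260,400),5),("top",(180,305,180,290),5)):
    s=r.snapshot(n); f=s["frame"].copy()
    t=o["tcp_pos"]; G=M
    f=cv2.resize(f[a:b,c:d],None,fx=k,fy=k,interpolation=cv2.INTER_CUBIC)
    for dx in(-.05,0,.05):
        p=t+M@np.array([dx,-.013,-.011]); q=proj(s,p)[0]; q=(q+.5-[c,a])*k; cv2.circle(f,tuple(int(v) for v in q),3,(0,0,255),-1)
    cv2.imwrite(f"pics/{n}2.png",f)
E
```

```text
clock: 4.25
tcp_pos: [0.3966, 0.2608, 0.0588]
orientation: [0.459, -0.459, -0.538, 0.538]
contact_force: [0.2, 1.0, -0.5]
grip_width: 0.0852
axes x,y,z
 [[-0.158  0.987 -0.   ]
 [-0.001 -0.    -1.   ]
 [-0.987 -0.158  0.001]] [0.3966 0.2608 0.0588] 4.25 [ 0.24  1.   -0.48] 0.08517535630112236
turn about y deg 0.09135634287447046 norm 0.0015226057145745076
turn about y deg -179.90864365712554 norm -2.9984773942854255
```

View pics/scene2.png

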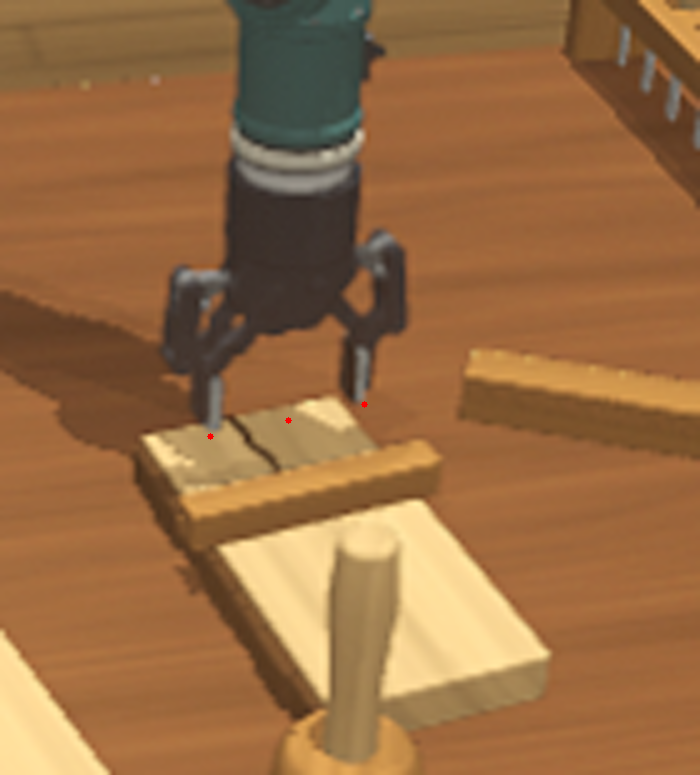

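View pics/top2.png

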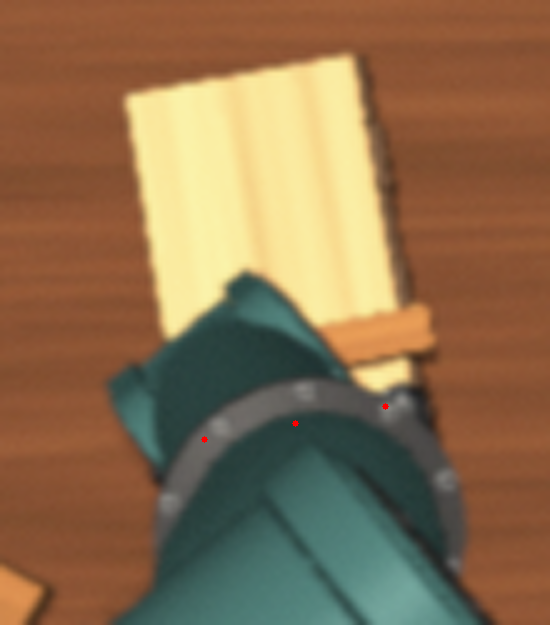

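```bash
python3 -m handwheel '[[0,0.02,0,0,0],[0,0.05,0,0,0],[0,0.08,0,0,0],[0,0.11,0,0,0],[0,0.13,0,0,0],[0,0.14,0,0,0],[0,0.14,-0.01,0,0],[0,0.14,-0.03,0,0],[0,0.14,-0.05,0,0],[0,0.14,-0.06,0,0]]'
python3 -m handwheel '[[0,0,-0.01,0,0],[0,0,-0.02,0,0],[0,0,-0.03,0,0],[0,0,-0.04,0,0],[0,0,-0.05,0,0],[0,0,-0.06,0,0],[0,0,-0.07,0,0],[0,0,-0.08,0,0],[0,0,-0.09,0,0],[0,0,-0.1,0,0]]'
python3 -m handwheel '[[0,0,-0.01,0,0],[0,0,-0.02,0,0],[0,0,-0.03,0,0],[0,0,-0.04,0,0],[0,0,-0.05,0,0],[0,0,-0.06,0,0],[0,0,-0.07,0,0],[0,0,-0.08,0,0],[0,0,-0.09,0,0],[0,0,-0.1,0,0]]'
cat > look.py <<'E'
from st import *
from h import *
import runpy,sys; runpy.run_path("st.py",run_name="__main__")
k=5
for n,(a,b,c,d) in(("scene",(130,245,270,400)),("top",(180,305,180,290))):
    s=r.snapshot(n); f=s["frame"]
    f=cv2.resize(f[a:b,c:d],None,fx=k,fy=k,interpolation=cv2.INTER_CUBIC)
    cv2.imwrite(f"pics/{n}{sys.argv[1]}.png",f)
E
python3 look.py 3
```

```text
clock: 5.35
tcp_pos: [0.4103, 0.2621, 0.0321]
orientation: [-0.459, 0.46, 0.538, -0.537]
contact_force: [0.4, -1.1, -0.0]
grip_width: 0.0852
clock: 6.35
tcp_pos: [0.4287, 0.2647, 0.0319]
orientation: [0.459, -0.459, -0.537, 0.538]
contact_force: [-1.3, -0.9, 0.9]
grip_width: 0.0857
clock: 7.35
tcp_pos: [0.4489, 0.268, 0.0319]
orientation: [0.459, -0.459, -0.538, 0.538]
contact_force: [-0.1, -0.5, -0.3]
grip_width: 0.0851
axes x,y,z
 [[-0.156  0.988 -0.   ]
 [-0.    -0.    -1.   ]
 [-0.988 -0.156  0.   ]] [0.4489 0.268  0.0319] 7.35 [-0.07 -0.51 -0.31] 0.08509177573440928
turn about y deg -0.004405603281655755 norm -7.342672136092925e-05
turn about y deg 179.99559439671836 norm 2.9999265732786395
```

View pics/scene3.png

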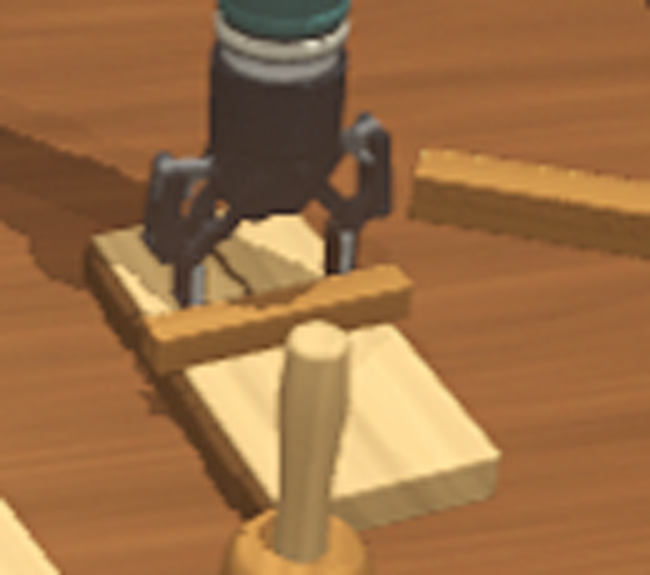

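```bash
python3 -m handwheel '[[0,0,-0.01,0,0],[0,0,-0.02,0,0],[0,0,-0.03,0,0],[0,0,-0.04,0,0],[0,0,-0.05,0,0],[0,0,-0.06,0,0],[0,0,-0.07,0,0],[0,0,-0.08,0,0],[0,0,-0.09,0,0],[0,0,-0.1,0,0]]'
python3 -m handwheel '[[0,0,-0.01,0,0],[0,0,-0.02,0,0],[0,0,-0.03,0,0],[0,0,-0.04,0,0],[0,0,-0.05,0,0],[0,0,-0.06,0,0],[0,0,-0.07,0,0],[0,0,-0.08,0,0],[0,0,-0.09,0,0],[0,0,-0.1,0,0]]'
python3 -m handwheel '[[0,0,-0.01,0,0],[0,0,-0.018,0,0],[0,0,-0.024,0,0],[0,0,-0.028,0,0],[0,0,-0.03,0,0],[0,0,-0.03,0,0],[0,0,-0.02,0,0],[0,0,-0.01,0,0],[0,0,0.01,0,0],[0,0,0.03,0,0]]'
python3 look.py 4
```

```text
clock: 8.45
tcp_pos: [0.4687, 0.2712, 0.0319]
orientation: [-0.459, 0.459, 0.538, -0.538]
contact_force: [0.1, -0.9, 0.4]
grip_width: 0.0856
clock: 9.45
tcp_pos: [0.4884, 0.2743, 0.0319]
orientation: [0.459, -0.459, -0.538, 0.538]
contact_force: [-1.7, -0.3, 1.5]
grip_width: 0.0852
clock: 10.45
tcp_pos: [0.482, 0.2733, 0.0319]
orientation: [-0.459, 0.459, 0.538, -0.538]
contact_force: [-0.3, 0.6, -0.3]
grip_width: 0.0853
axes x,y,z
 [[-0.156  0.988  0.   ]
 [ 0.     0.    -1.   ]
 [-0.988 -0.156 -0.   ]] [0.482  0.2733 0.0319] 10.45 [-0.31  0.63 -0.31] 0.08528541386579742
turn about y deg -0.001313590134522048 norm -2.18931689087008e-05
turn about y deg 179.99868640986548 norm 2.9999781068310916
```

View pics/scene4.png

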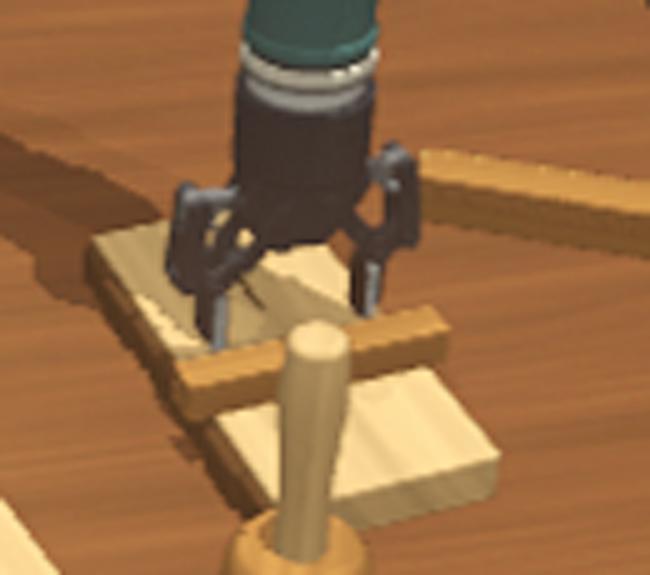

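```bash
python3 -m handwheel '[[0,-0.05,0.03,0,0],[0,-0.15,0.03,0,0],[0,-0.28,0.03,0,0],[0.05,-0.42,0,0,0],[0.15,-0.55,0,0,0],[0.3,-0.6,0,0,0],[0.5,-0.6,0,0,0.5],[0.7,-0.6,0,0,1],[0.85,-0.6,0,0,1],[0.9,-0.6,0,0,1]]'
python3 look.py 5
```

```text
clock: 11.55
tcp_pos: [0.452, 0.456, 0.1528]
orientation: [-0.459, 0.457, 0.54, -0.538]
contact_force: [0.6, 0.2, -0.2]
grip_width: 0.0281
axes x,y,z
 [[-0.162  0.987  0.004]
 [ 0.     0.004 -1.   ]
 [-0.987 -0.162 -0.001]] [0.452  0.456  0.1528] 11.55 [ 0.58  0.2  -0.24] 0.0280772239980818
turn about y deg 0.31159466599330454 norm 0.005193244433221742
turn about y deg -179.68840533400672 norm -2.9948067555667786
```

View pics/scene5.png

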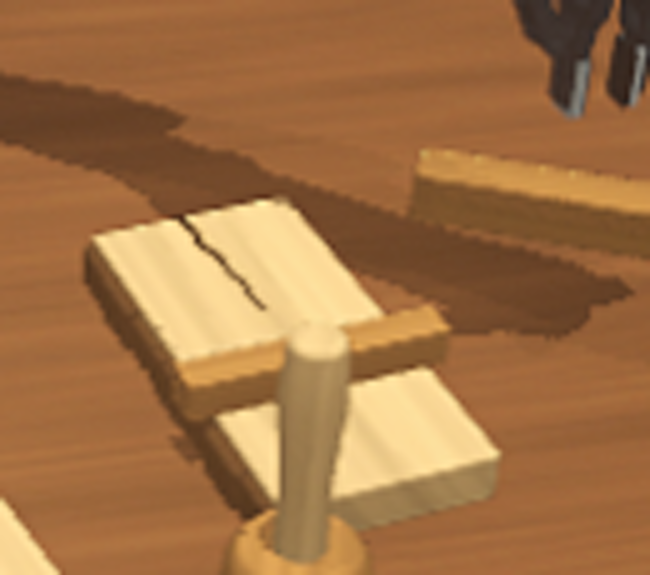

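View pics/top5.png

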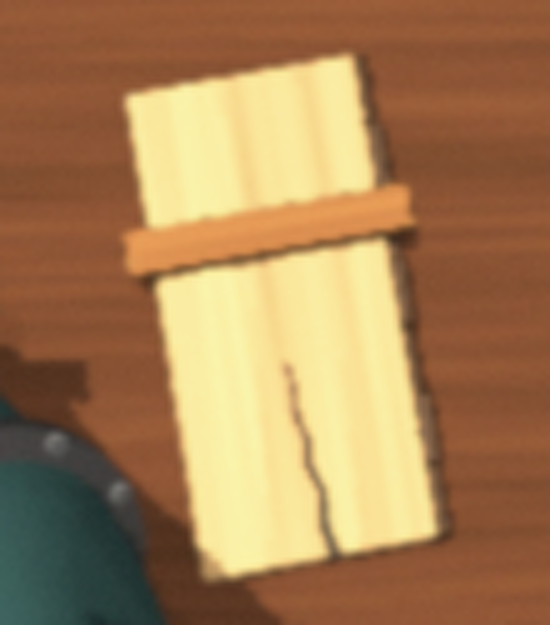

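The stick now lies squarely across the sound part: top-view corners at (123,235), (405,185), (410,220) and (130,275) in the crop. The split is fully visible, with its inner end at (287,365) in the top crop and (265,309) in the scene crop. Next I'll measure both.

```bash
python3 - <<'E'
from st import *
from h import *
S={n:r.snapshot(n) for n in("top","scene")}
cr={"top":(180,180),"scene":(270,130)}
px=lambda n,a:[(a[0]+.5)/5-.5+cr[n][0],(a[1]+.5)/5-.5+cr[n][1]]
E={}
for n,a in(("top",(286,362)),("scene",(265,309))):
    s=S[n]; print(n,"end mine",px(n,a),ray(s,px(n,a),.032).round(4),"net",[(d["conf"],d["location"],ray(s,d["location"],.032).round(4)) for d in r.place_of("split_end",s)])
    E[n]=ray(s,px(n,a),.032)
    print("stick net",[(d["conf"],ray(s,d["location"],.032).round(4)) for d in r.place_of("stick",s)])
st=np.mean([ray(S["top"],px("top",a),.057) for a in((123,235),(405,185),(412,220),(130,275))],0)
st2=np.mean([ray(S["scene"],px("scene",a),.057) for a in((430,307),(449,327),(175,367),(187,389))],0)
c=np.array([np.cos(YAW),np.sin(YAW),0]); print(st,st2,"dist beyond end:",(st-E["top"])@c,(st2-E["scene"])@c)
e=(E["top"]+E["scene"])/2; print(e)
import runpy; runpy.run_path("st.py",run_name="__main__")
go([e[0],e[1],.153]);go([e[0],e[1],.054])
E
```

```text
top end mine [236.8, 252.0] [0.4445 0.2707 0.032 ] net [(0.59, [238.8, 252.4], array([0.4433, 0.265 , 0.032 ]))]
stick net [(0.93, array([0.5156, 0.269 , 0.032 ])), (0.63, array([0.6196, 0.5538, 0.032 ]))]
scene end mine [322.6, 191.4] [0.4457 0.2712 0.032 ] net [(0.93, [321.5, 188.3], array([0.4295, 0.2722, 0.032 ]))]
stick net [(0.89, array([0.4243, 0.4842, 0.032 ])), (0.79, array([0.6757, 0.5372, 0.032 ])), (0.76, array([0.5141, 0.2858, 0.032 ]))]
[0.51689285 0.27820168 0.057     ] [0.51987471 0.27711116 0.057     ] dist beyond end: 0.07264275921516704 0.0742109776220371
[0.44510368 0.27095341 0.032     ]
axes x,y,z
 [[-0.154  0.988 -0.001]
 [ 0.    -0.001 -1.   ]
 [-0.988 -0.154  0.   ]] [0.4551 0.4489 0.1519] 11.95 [ 0.81  0.59 -0.48] -0.00021073330679558303
turn about y deg -0.1655119939190799 norm -0.002758533231984665
turn about y deg 179.83448800608093 norm 2.9972414667680156
to [np.float64(0.44510367794856387), np.float64(0.27095341307003695), 0.153] rows dx,dy,dz: [-0.891 -0.004  0.184]
to [np.float64(0.44510367794856387), np.float64(0.27095341307003695), 0.054] rows dx,dy,dz: [-0.891  0.491  0.184]
```

```bash
python3 -m handwheel '[[-0.05,0,0.01,0,1],[-0.15,0,0.03,0,1],[-0.28,0,0.06,0,1],[-0.42,0,0.09,0,1],[-0.56,0,0.12,0,1],[-0.69,0,0.145,0,1],[-0.79,0,0.165,0,1],[-0.86,0,0.178,0,1],[-0.89,0,0.184,0,1],[-0.891,0,0.184,0,1]]'
python3 -m handwheel '[[0,0.03,0,0,1],[0,0.09,0,0,1],[0,0.16,0,0,1],[0,0.24,0,0,1],[0,0.32,0,0,1],[0,0.39,0,0,1],[0,0.44,0,0,1],[0,0.47,0,0,1],[0,0.49,0,0,1],[0,0.49,0,0,1]]'
python3 look.py 6; python3 -c "
from st import *
go([.445,.271,.053])"
```

```text
clock: 12.95
tcp_pos: [0.4459, 0.2689, 0.152]
orientation: [-0.46, 0.46, 0.537, -0.537]
contact_force: [1.1, 0.3, 0.8]
grip_width: 0.0
clock: 13.95
tcp_pos: [0.4456, 0.2695, 0.0535]
orientation: [0.459, -0.459, -0.538, 0.538]
contact_force: [-0.2, -0.1, -0.3]
grip_width: 0.0003
axes x,y,z
 [[-0.157  0.988 -0.   ]
 [-0.    -0.    -1.   ]
 [-0.988 -0.157  0.   ]] [0.4456 0.2695 0.0535] 13.95 [-0.2  -0.12 -0.29] 0.0002789691296959949
turn about y deg 0.009752844935419369 norm 0.00016254741559032282
turn about y deg -179.9902471550646 norm -2.99983745258441
to [0.445, 0.271, 0.053] rows dx,dy,dz: [0.008 0.006 0.004]
```

View pics/scene6.png

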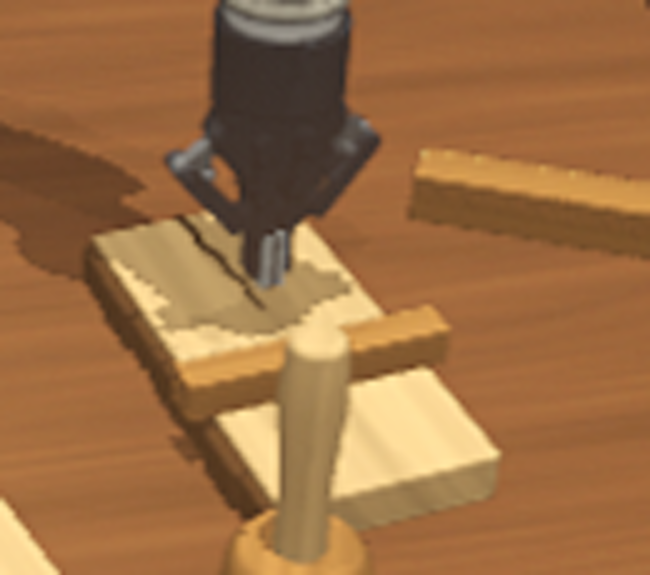

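The fingertips, at (268,285), hang directly above the split end at (265,309) with a visible gap. I'll correct 1.5 mm sideways and hold.

```bash
python3 -m handwheel '[[0.007,0,0.003,0,1],[0.007,0,0.003,0,1],[0.007,0,0.003,0,1],[0.007,0,0.003,0,1],[0.007,0,0.003,0,1],[0.007,0,0.003,0,1],[0.007,0,0.003,0,1],[0.007,0,0.003,0,1],[0.007,0,0.003,0,1],[0.007,0,0.003,0,1]]'
python3 -m handwheel '[[0,0,0,0,1],[0,0,0,0,1],[0,0,0,0,1],[0,0,0,0,1],[0,0,0,0,1],[0,0,0,0,1],[0,0,0,0,1],[0,0,0,0,1],[0,0,0,0,1],[0,0,0,0,1]]'
python3 -m handwheel '[[0,0,0,0,1],[0,0,0,0,1],[0,0,0,0,1],[0,0,0,0,1],[0,0,0,0,1],[0,0,0,0,1],[0,0,0,0,1],[0,0,0,0,1],[0,0,0,0,1],[0,0,0,0,1]]'
python3 -c "
from plant import r
print(r.hand_in())"
```

```text
clock: 15.05
tcp_pos: [0.4449, 0.2707, 0.0539]
orientation: [0.459, -0.459, -0.538, 0.538]
contact_force: [0.1, -0.1, -0.5]
grip_width: 0.0005
clock: 16.05
tcp_pos: [0.4449, 0.2706, 0.0539]
orientation: [-0.459, 0.459, 0.538, -0.538]
contact_force: [0.3, 0.3, 0.7]
grip_width: -0.0004
clock: 17.05
tcp_pos: [0.4449, 0.2706, 0.0539]
orientation: [-0.459, 0.459, 0.538, -0.538]
contact_force: [-0.2, 0.2, 1.1]
grip_width: 0.0
the job is handed in; nothing more can be done
None
```

I slid the stick along the blank with the open fingers, without gripping or lifting it. I then shut the fingers and pointed at the split's inner end, held still for about 3 s, and handed in at about 17 s while still pointing. No verdict was reported.

**Stick:** both cameras put its middle about 73 mm beyond the split's end (57.5 mm needed). It lies flat and square across the sound part of the blank.

**Pointing:** the TCP stood at (0.4449, 0.2706, 0.0539), about 22 mm above the wood. My two camera measurements of the split's end average (0.445, 0.271). The wrist force was within sensor noise, about 1 N, during the hold.

**Disagreements:**
- **Blank corners:** the two cameras differed by about 4 mm in x when I fitted them.
- **Split end:** the network's point was off by 6 mm in the top view and about 16 mm in the scene view. I used the visible crack tip instead, which agreed to about 1 mm between the two cameras.

**Not measured:** I did not re-measure the other blanks, the mallet or the tin at the end. The arm's path stayed away from them.

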